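# Push a lemon through a juicer's flap gate and press it onto the screw

### The job

Load the slow juicer: set the lemon in its feed chute, lying on the closed orange flap gate, then take the white pusher by its black grip and push the lemon down through the gate. Bed the lemon on the screw: follow it down as the screw gives, until it bears a steady press of about 12 newtons for a second; never press above 18 newtons, or it bruises and jams the screw. Then draw the pusher out so that the gate swings shut over the lemon, and stand the pusher upright on the worktop again, clear of the juicer; do not jolt the juicer, and leave the garlic and the mug where they stand.

Things in the scene. Friction and masses are not known exactly. Their poses are not given: they have to be found in the camera images.
- juicer: Compact horizontal slow juicer, fixed, 150 (x) x 321 (y) x 200 mm high. Origin on the worktop under the centre of its vertical feed chute; z up; +y runs from the chute to the white motor housing (130 x 128 mm, 142 mm high, y 65 to 193 mm); grey drum and outlet reach to y = -128 mm, a capped spout to x = -72 mm.
- chute_mouth (a point): Centre of the chute's opening, 178 mm above the worktop, axes as the juicer. The chute is a clear rectangular shaft, inside 84 mm (x) by 94 mm (y). Round its opening lies a black loading tray, inside 140 (x) x 158 mm (y), floor at 178 mm, rim at 200 mm. Two orange flaps close the chute 20 mm below the opening; the lemon lying on them sticks out of the chute, centre at about 186 mm.
- chamber (a point): Middle of the feed chamber under the gate, 55 mm above the worktop. In it lies a rigid steel screw along juicer y, core 24, two steep flights 52 mm in diameter, axis at 40 mm; where the flights stopped is out of sight, and the screw turns stiffly and gives 0 to 10 mm as the lemon beds. A bedded lemon's top is 98 to 125 mm above the worktop (centre 73 to 100): it must be felt.
- flap_left (a joint): Gate flap on the +y side: orange plate 78 x 41 x 3 mm, hinged on a level pin along juicer x at y = 43, z = 158 mm. 0 = level, shut; grows to 1.45 rad swinging down. A light spring shuts it (0.07 N m shut, 0.11 open): the lemon's weight does not open it, pushing the lemon through the pair takes about 4 to 10 N; it swings shut once nothing (pusher, lemon) stands in it.
- flap_right (a joint): The other flap, mirrored: hinged at juicer y = -43 mm. 0 = shut, grows to 1.45 rad as it swings down. Both flaps rub on a pusher standing between them, with 1 to 2 N along its stroke.
- lemon: Yellow lemon, loose, 70 long x 52 wide x 51 mm high, about 0.085 kg, lying on the worktop. Origin at the underside below its middle as it lies at the start (turns with the lemon); its long axis is x. Take it across its width (y), from above.
- lemon_center (a point): Centre of the lemon, 25.5 mm from its origin along its z.
- pusher: Pusher of the juicer, loose, 0.14 kg, 121 mm high, standing upright on the worktop. Origin at the centre of its flat underside, z along it to the top: white shaft 54 mm diameter up to 76 mm, white flange 66 mm diameter from 76 to 81 mm, black round grip 30 mm diameter from 81 to 121 mm.
- pusher_grip (a point): Point on the pusher's axis in its black grip, 103 mm above its underside: take it here from above (fingertips then just clear the flange).
- garlic: Garlic bulb, 56 mm, loose on the worktop; a bystander. Origin under its middle.
- mug: White mug, 79 mm across, 89 mm high, loose on the worktop; a bystander. Origin under its middle.

How it is judged:
By the outcome, as a careful person would: the job done as asked, in the order asked, and still so for the second after the job is handed in, with the robot touching nothing.
It also fails if it takes over 72 s, if anything falls off the work surface, if the arm or the gripper's body presses on something with over 40 N, if the wrist force passes 120 N, or if a joint passes its speed limit or range.

### The arm

A 7-joint arm with a two-finger parallel gripper is mounted at the origin on the work surface; the furniture and walls round the work are solid. World frame = base frame: x ahead of the robot, y to its left, z up, the work surface at z = 0. Lengths are in m, angles in rad, forces in N, time in s.
With the tool pointing down it reaches from about 0.425 to 0.875 m from the base axis. Payload 4.7 kg.
Tool frame: the origin (TCP) lies midway between the tips of the shut fingers; the grasp point (between the pads) lies 19 mm behind it; z points along the fingers, y is the line along which they close (so a half turn about z gives the same grasp; the last joint's range is limited). The gripper opens to 87 mm and grips with 3 to 60 N. Pads are 19 mm wide; open, the fingers measure 117 mm over their backs; the gripper's body (75 mm by 190 mm) begins 51 mm behind the grasp point.
Start: joints at [1.289, 0.321, -0.07, 1.45, 0.023, 1.371, -0.057], TCP at [0.189, -0.622, 0.223] pointing down, gripper open.
Joint ranges: [-2.86, 2.86], [-0.3, 2.09], [-1.38, 1.24], [0.06, 2.45], [-1.56, 4.7], [0.09, 2.05], [-2.69, 2.69]. Speed limits (rad/s): [2.57, 2.57, 3.14, 3.14, 3.14, 3.14, 3.14].

### API

Orientations are given as a rotation vector (axis times angle).
In Python, from bench import ctrl gives the robot as it stands. The module is installed in compiled form; this text tells all that it offers.
- The arm moves only by the shell command python3 -m handwheel 'ROWS' [FORCE]. ROWS is JSON, a list of rows, each a list of 7 numbers: the finger opening in m, from 0 to 0.087, then the shift along the tool's x, y, z in m, then the turn, a rotation vector about the tool's x, y, z in degrees. A call has 1 to 12 rows; each row shifts and turns the commanded pose from where the row before left it, along the tool's axes as they then stand; what a row does not reach is not made up. A row lasts 1/8 s, in which the tool goes at most 62.5 mm and 10.7 degrees, less where a joint would pass 70% of its speed; a pose out of reach is approached as far as the arm can. A call is refused whole if a number of a shift passes 0.0625 or a number of a turn 10.7, either way. A call with a gripper value outside its range is refused whole. The fingers move at their own pace and stop on an object; FORCE is the grip in N (left out, the last holds). Time passes only in rows, so rows that do not move let the fingers close. It gives the time, the measured TCP pose, the force, the opening and the grip force at its end, in the units of the state.
- ctrl.get_state(): the state, without advancing time (a new reading comes with each control period).
- ctrl.get_image(name): name is "side" or "top"; returns (picture, depth): 384x512x3 uint8, blue, green, red; 384x512 float32, m along the optical axis (not along the pixel's ray), 0 where there is no reading.
- ctrl.camera_info(name): a dict with "intrinsics" (3x3 intrinsics, pixels), "D" ([k1, k2, p1, p2, k3] as OpenCV has them; the pictures are not rectified), "R" (3x3) and "t" (3): a world point X has camera coordinates R X + t. Camera axes: x right, y down, z forward; pixel columns grow to the right and rows downward; lengths in m; the calibration is good to about 2 mm. A picture is of the moment at which its call begins. camera_info takes no time and is no camera call.
- ctrl.close_job(): hands the job in; it is judged then, once.
The state is a dict: "time": time; "joint_positions": joint angles; "qd": joint speeds; "joint_torque": joint torques, N m; "position": TCP position; "tool_rot": TCP orientation; "ft_force": force on the tool from outside, world axes, zero at the start; "torque": the same for the moment, N m; "grip_width": opening from 0.0 (shut) to 1.0 (fully open); "grip_force": force on a finger pad.
Only numpy, scipy, OpenCV 4.12 (cv2) and the standard library are available. Lean on these libraries where they do the work, as an engineer would, in place of code of your own. Each camera call takes 0.05 s, during which the arm holds its last target. There are 200 camera calls.

## Working session

There is one attempt and no reset: what is moved stays moved. The work goes in short steps, Python scripts to look and compute and a shell command to move; the robot and the scene stay as the last step left them, time stands still between calls to the robot, and variables do not carry over. Pictures are saved under pics/ and viewed, at most 10 in all, crops included, and the job is handed in when it is done.

```bash
mkdir -p pics
cat > h.py <<'E'
import numpy as np, cv2
from bench import ctrl
def grab(n,save=None):
    im,d=ctrl.get_image(n)
    if save: cv2.imwrite('pics/'+save,im)
    return im,d
def ray(n,px):
    c=ctrl.camera_info(n);K=np.array(c['intrinsics'],float);R=np.array(c['R']);t=np.array(c['t'])
    u=cv2.undistortPoints(np.array(px,float).reshape(-1,1,2),K,np.array(c['D'],float))[:,0]
    return -R.T@t, np.c_[u,np.ones(len(u))]@R
def plane(n,px,z):
    o,r=ray(n,px); return o+r*((z-o[2])/r[:,2])[:,None]
def pts(n,px,d):
    px=np.array(px).astype(int); o,r=ray(n,px); return o+r*d[px[:,1],px[:,0]][:,None]
E
python3 - <<'E'
from h import *
a,_=grab('top','t0.png');b,_=grab('side','s0.png')
s=ctrl.get_state();print(s)
for n in('top','side'):print(n,ray(n,[[256,192]]))
E
```

```text
{'time': 0.1, 'joint_positions': array([ 1.28907774,  0.32171747, -0.0700979 ,  1.45158428,  0.02261889,
        1.37076441, -0.05689696]), 'qd': array([-8.37201935e-04, -1.59023969e-03,  5.38925581e-05, -5.30390923e-03,
        5.36950683e-04,  1.49566337e-03,  7.14578818e-04]), 'joint_torque': array([ 4.05144119e-04, -4.92573202e+01, -4.05311454e-01, -3.13399494e+01,
       -6.43100473e-02,  3.94304143e-02, -1.62160909e-06]), 'position': array([ 0.18930024, -0.62130478,  0.22157566]), 'tool_rot': array([-3.10564877e+00, -4.62809644e-01,  5.56720295e-04]), 'ft_force': array([0.3313091 , 0.87044884, 0.20159269]), 'torque': array([ 0.00341709,  0.01122585, -0.02318325]), 'grip_force': 0.0, 'grip_width': 0.9978909137026531}
top (array([0.2762688 , 0.10671848, 1.285932  ]), array([[ 0.20046305, -0.05717707, -0.97815596]]))
side (array([0.13641096, 1.14681264, 1.00029127]), array([[ 0.25610585, -0.76821554, -0.58682152]]))
```

View pics/t0.png

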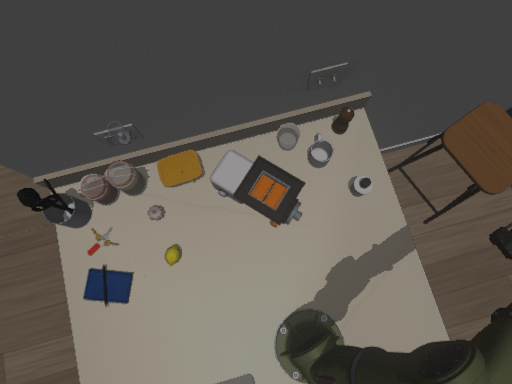

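View pics/s0.png

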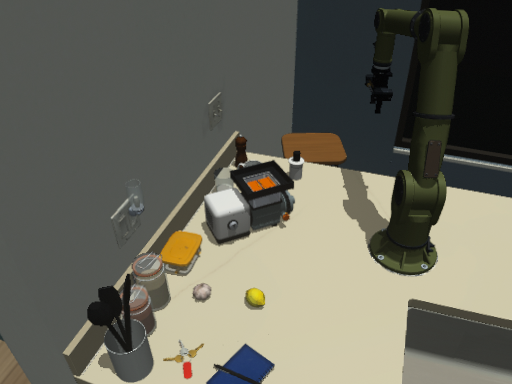

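Top view: lemon at (173,255), garlic (156,212), juicer chute with orange flaps (269,190), mug (319,154), pusher (363,185), robot base at (310,345). The side view agrees: lemon (256,297), pusher (296,165).

Run:
```python
from h import *
a,d=grab('top');b,db=grab('side')
h=cv2.cvtColor(a,cv2.COLOR_BGR2HSV);hb=cv2.cvtColor(b,cv2.COLOR_BGR2HSV)
def P(n,sh):
    v,u=np.mgrid[0:384,0:512];return pts(n,np.c_[u.ravel(),v.ravel()],d if n=='top' else db).reshape(384,512,3)
X=P('top',a);Y=P('side',b)
def roi(m,x0,x1,y0,y1):
    z=np.zeros_like(m);z[y0:y1,x0:x1]=m[y0:y1,x0:x1];return z
def st(name,m,z):
    ys,xs=np.nonzero(m);c=cv2.minAreaRect(np.c_[xs,ys].astype(np.float32))
    return c
# lemon
m=roi(cv2.inRange(h,(20,110,60),(36,255,255)),150,195,235,280)>0
mb=roi(cv2.inRange(hb,(20,130,60),(36,255,255)),235,275,280,315)>0
for n,mm,XX in(('top',m,X),('side',mb,Y)):
    ys,xs=np.nonzero(mm);w=plane(n,np.c_[xs,ys],.0255);c=w[:,:2].mean(0)
    ev,V=np.linalg.eigh(np.cov((w[:,:2]-c).T));print('lemon',n,len(xs),c,2*np.sqrt(ev)*2,np.degrees(np.arctan2(V[1,1],V[0,1])),'depth z',np.percentile(XX[mm][:,2],[5,50,95]))
    pc=XX[mm];print(' depth bounds',pc.min(0),pc.max(0))
    print(' px',xs.min(),xs.max(),ys.min(),ys.max())
# orange flaps
for n,hh,r in(('top',h,(240,300,165,220)),('side',hb,(235,290,170,200))):
    mm=roi(cv2.inRange(hh,(3,150,80),(19,255,255)),*r)
    ys,xs=np.nonzero(mm);w=plane(n,np.c_[xs,ys],.158)[:,:2].astype(np.float32);R=cv2.minAreaRect(w);print('flap',n,R,w.mean(0),len(xs))
# juicer rim by depth
for n,XX,r in(('top',X,(225,315,150,230)),('side',Y,(220,305,155,225))):
    mm=roi(((XX[...,2]>.190)&(XX[...,2]<.215)).astype(np.uint8),*r)>0
    R=cv2.minAreaRect(XX[mm][:,:2].astype(np.float32));print('rim',n,R,mm.sum(), np.percentile(XX[mm][:,2],[5,50,95]))
    mm=roi(((XX[...,2]>.13)&(XX[...,2]<.150)).astype(np.uint8),200,262,140,245)>0
    R=cv2.minAreaRect(XX[mm][:,:2].astype(np.float32));print('motor',n,R,mm.sum())
# pusher
for n,XX,r in(('top',X,(345,380,165,205)),('side',Y,(283,310,145,185))):
    for lo,hi in((.112,.135),(.07,.09)):
        mm=roi(((XX[...,2]>lo)&(XX[...,2]<hi)).astype(np.uint8),*r)>0
        if mm.sum()>4: print('pusher',n,lo,mm.sum(),cv2.minEnclosingCircle(XX[mm][:,:2].astype(np.float32)),XX[mm].mean(0))
# garlic mug
for nm,r in(('garlic',(143,170,202,224)),('mug',(305,335,130,168)),('glass',(275,302,122,152))):
    mm=roi((X[...,2]>.02).astype(np.uint8),*r)>0
    if mm.any():print(nm,X[mm].min(0),X[mm].max(0),X[mm].mean(0))
for n,im,r in(('top',a,(130,400,110,290)),):
    cv2.imwrite('pics/t1.png',cv2.resize(im[r[2]:r[3],r[0]:r[1]],None,fx=2.9,fy=2.9,interpolation=2))
```

```text
lemon top 219 [0.4001862  0.36445984] [0.04929615 0.064702  ] 154.9019641664826 depth z [0.029314   0.04213298 0.05035639]
 depth bounds [0.36831432 0.3388965  0.02603447] [0.43157708 0.38712201 0.05433174]
 px 165 179 245 265
lemon side 277 [0.40049972 0.36478931] [0.05411023 0.07151985] 128.5228680907365 depth z [0.02499174 0.04123757 0.05029734]
 depth bounds [0.13641096 0.3492333  0.02149528] [0.42594852 1.14681264 1.00029127]
 px 246 264 288 305
flap top ((0.4998704195022583, 0.002792060375213623), (0.09149845689535141, 0.07653574645519257), 42.726356506347656) [0.49986348 0.00293455] 642
flap side ((0.5020924806594849, -0.006768856197595596), (0.08402469009160995, 0.0612897165119648), 43.53265380859375) [ 0.5020064  -0.00649491] 241
rim top ((0.4988386631011963, 0.0035862475633621216), (0.16833150386810303, 0.15075552463531494), 42.616661071777344) 381 [0.19195067 0.19762895 0.20142231]
motor top ((0.6026266813278198, 0.100560262799263), (0.09764429181814194, 0.1268928050994873), 42.456417083740234) 1068
rim side ((0.5007010698318481, 0.006427980959415436), (0.17234699428081512
[... 351 characters left out ...]
6 ((0.45362240076065063, -0.3205200135707855), 0.033165693283081055) [ 0.45094006 -0.31592644  0.08021097]
pusher side 0.112 30 ((0.45066285133361816, -0.3162217140197754), 0.017848702147603035) [ 0.45184411 -0.31346338  0.11799394]
pusher side 0.07 99 ((0.45397526025772095, -0.3176433742046356), 0.03552171215415001) [ 0.45182529 -0.30893122  0.07945978]
garlic [0.2762688  0.10671848 0.02026662] [0.58410233 0.41674067 1.285932  ] [0.55060675 0.38395874 0.05489592]
mug [ 0.2762688  -0.25812206  0.02012517] [0.67349368 0.10671848 1.285932  ] [ 0.6055403  -0.2171101   0.07497505]
glass [ 0.2762688  -0.19054212  0.02005665] [0.74995407 0.10671848 1.285932  ] [ 0.70254656 -0.12755821  0.06990045]
```

View pics/t1.png

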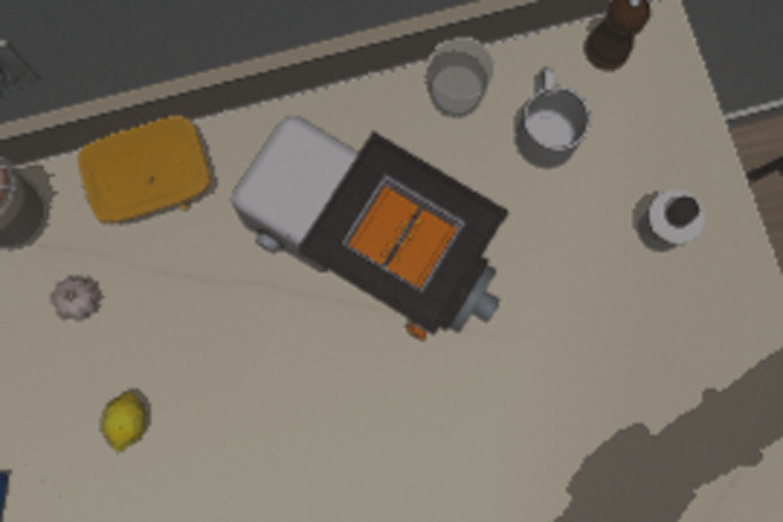

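The crop confirms the masks: chute seam near (408,232) in crop pixels, lemon's long axis nearly vertical in the picture, mug (552,125) and pusher grip (683,211) well clear of each other.

```bash
cat > plan.py <<'E'
from h import *
from scipy.spatial.transform import Rotation as Ro
def target(hd):  # tool down, y axis at heading hd deg
    a=np.radians(hd); y=np.array([np.cos(a),np.sin(a),0]);z=np.array([0,0,-1.]);return Ro.from_matrix(np.c_[np.cross(y,z),y,z])
def plan(wps,step=.058):
    """wps: x,y,z,heading of tool y; prints rounded tool-frame rows"""
    s=ctrl.get_state();p=np.array(s['position']);r=Ro.from_rotvec(s['tool_rot'])
    y=r.as_matrix()[:,1];print('now',p.round(4),'hd',np.degrees(np.arctan2(y[1],y[0])).round(1),'F',np.round(s['ft_force'],1),'t',s['time'])
    for w in wps:
        t=np.array(w[:3]);q=target(w[3])
        n=int(max(1,np.ceil(np.linalg.norm(t-p)/step),np.ceil(np.degrees((r.inv()*q).magnitude())/10)))
        for k in range(n,0,-1):
            d=np.round(r.inv().apply((t-p)/k),3);v=np.round(np.degrees((r.inv()*q).as_rotvec()/k),1)
            print([*map(float,d),*map(float,v)],end=',')
            p=p+r.apply(d);r=r*Ro.from_rotvec(np.radians(v))
        print(' #',n)
E
python3 -c "
from plan import *
plan([(.40,-.30,.32,-85),(.5,0.0,.32,-100),(.4,.3645,.30,-115),(.4,.3645,.10,-115)])"
```

```text
now [ 0.1893 -0.6215  0.2219] hd -73.0 F [0.7 0.6 0.6] t 0.2
[0.042, -0.035, -0.014, -0.0, 0.0, 1.7],[0.041, -0.036, -0.014, -0.0, 0.0, 1.7],[0.04, -0.038, -0.014, -0.0, 0.0, 1.7],[0.039, -0.039, -0.014, -0.0, 0.0, 1.7],[0.038, -0.04, -0.014, -0.0, 0.0, 1.7],[0.036, -0.041, -0.014, -0.0, 0.0, 1.7],[0.036, -0.042, -0.014, -0.1, 0.0, 1.8], # 7
[0.021, -0.048, -0.0, 0.0, 0.0, 2.5],[0.019, -0.049, -0.0, 0.0, 0.0, 2.5],[0.016, -0.05, -0.0, 0.0, 0.0, 2.5],[0.014, -0.051, -0.0, 0.0, 0.0, 2.5],[0.012, -0.051, -0.0, 0.0, 0.0, 2.5],[0.01, -0.052, -0.0, 0.0, 0.0, 2.5], # 6
[-0.023, -0.049, 0.003, 0.0, 0.0, 2.1],[-0.025, -0.048, 0.003, 0.0, 0.0, 2.1],[-0.027, -0.047, 0.003, 0.0, -0.0, 2.2],[-0.028, -0.046, 0.003, 0.0, -0.0, 2.1],[-0.03, -0.045, 0.003, 0.0, -0.0, 2.2],[-0.032, -0.044, 0.002, 0.0, -0.0, 2.1],[-0.033, -0.042, 0.003, 0.0, -0.0, 2.2], # 7
[-0.0, -0.0, 0.05, 0.0, -0.0, -0.0],[-0.0, -0.0, 0.05, 0.0, -0.0, -0.0],[-0.0, -0.0, 0.05, 0.0, -0.0, -0.0],[-0.0, -0.0, 0.05, 0.0, -0.0, -0.0], # 4
```

```bash
python3 -c "
from plan import *
plan([(.40,-.30,.32,-30),(.5,0.0,.32,15),(.4,.3645,.30,65)])"
```

```text
now [ 0.1893 -0.6215  0.2219] hd -73.0 F [0.7 0.6 0.6] t 0.2
[0.042, -0.035, -0.014, -0.0, -0.0, -6.1],[0.046, -0.031, -0.014, -0.0, -0.0, -6.2],[0.049, -0.025, -0.014, -0.0, -0.0, -6.1],[0.051, -0.02, -0.014, -0.0, -0.0, -6.2],[0.053, -0.014, -0.014, -0.0, -0.0, -6.1],[0.054, -0.009, -0.014, -0.0, -0.0, -6.2],[0.055, -0.003, -0.014, -0.1, -0.0, -6.1], # 7
[0.052, -0.011, 0.0, 0.0, -0.0, -7.5],[0.052, -0.004, 0.0, 0.0, -0.0, -7.5],[0.053, 0.003, 0.0, 0.0, -0.0, -7.5],[0.052, 0.01, 0.0, 0.0, -0.0, -7.5],[0.05, 0.017, 0.0, 0.0, 0.0, -7.5],[0.047, 0.023, 0.0, 0.1, 0.0, -7.5], # 6
[0.054, -0.0, 0.003, -0.0, -0.0, -7.1],[0.054, 0.006, 0.003, -0.0, -0.0, -7.2],[0.052, 0.013, 0.003, -0.0, -0.0, -7.1],[0.05, 0.019, 0.003, -0.0, -0.0, -7.2],[0.048, 0.026, 0.003, -0.0, -0.0, -7.1],[0.044, 0.031, 0.003, -0.0, -0.0, -7.2],[0.04, 0.036, 0.002, -0.0, -0.0, -7.1], # 7
```

```bash
python3 -m handwheel '[[0.087,0.042,-0.035,-0.014,0,0,-6.1],[0.087,0.046,-0.031,-0.014,0,0,-6.2],[0.087,0.049,-0.025,-0.014,0,0,-6.1],[0.087,0.051,-0.02,-0.014,0,0,-6.2],[0.087,0.053,-0.014,-0.014,0,0,-6.1],[0.087,0.054,-0.009,-0.014,0,0,-6.2],[0.087,0.055,-0.003,-0.014,0,0,-6.1],[0.087,0.052,-0.011,0,0,0,-7.5],[0.087,0.052,-0.004,0,0,0,-7.5],[0.087,0.053,0.003,0,0,0,-7.5]]'
python3 -m handwheel '[[0.087,0.052,0.01,0,0,0,-7.5],[0.087,0.05,0.017,0,0,0,-7.5],[0.087,0.047,0.023,0,0,0,-7.5],[0.087,0.054,0,0.003,0,0,-7.1],[0.087,0.054,0.006,0.003,0,0,-7.2],[0.087,0.052,0.013,0.003,0,0,-7.1],[0.087,0.05,0.019,0.003,0,0,-7.2],[0.087,0.048,0.026,0.003,0,0,-7.1],[0.087,0.044,0.031,0.003,0,0,-7.2],[0.087,0.04,0.036,0.002,0,0,-7.1],[0.087,0,0,0,0,0,0],[0.087,0,0,0,0,0,0]]'
python3 -c "
from plan import *
plan([(.4,.3645,.12,65),(.4,.3645,.009,65)])"
```

```text
time: 1.45
position: [0.45, -0.1481, 0.3206]
tool_rot: [2.358, 2.075, -0.0]
ft_force: [0.8, -0.1, -0.1]
grip_width: 0.998
grip_force: 0.0
time: 2.95
position: [0.4001, 0.3636, 0.3002]
tool_rot: [-0.682, -3.067, 0.001]
ft_force: [0.9, -0.1, 0.2]
grip_width: 0.998
grip_force: 0.0
now [0.4001 0.3636 0.3002] hd 64.9 F [ 0.9 -0.1  0.2] t 2.95
[0.0, 0.0, 0.045, -0.0, 0.0, -0.0],[0.0, 0.0, 0.045, -0.0, 0.0, -0.0],[0.0, 0.0, 0.045, -0.0, 0.0, -0.0],[0.0, 0.001, 0.045, -0.1, 0.0, -0.1], # 4
[0.0, -0.0, 0.056, 0.0, 0.0, 0.0],[0.0, -0.0, 0.055, 0.0, 0.0, 0.0], # 2
```

```bash
python3 -m handwheel '[[0.087,0,0,0.058,0,0,0],[0.087,0,0,0.058,0,0,0],[0.087,0,0,0.058,0,0,0],[0.087,0,0.001,0.058,0,0,0],[0.087,0,0,0.034,0,0,0],[0.087,0,0,0.025,0,0,0],[0.087,0,0,0,0,0,0]]'
python3 -m handwheel '[[0.04,0,0,0,0,0,0],[0.04,0,0,0,0,0,0],[0.04,0,0,0,0,0,0],[0.04,0,0,0,0,0,0],[0.04,0,0,0,0,0,0],[0.04,0,0,0,0,0,0]]' 10
python3 - <<'E'
from plan import *
grab('top','t2.png')
plan([(.4,.3645,.17,65),(.45,.26,.30,60)])
E
```

```text
time: 3.82
position: [0.4006, 0.3619, 0.0079]
tool_rot: [-0.686, -3.064, 0.006]
ft_force: [0.5, 0.3, 0.1]
grip_width: 0.997
grip_force: 0.0
time: 4.58
position: [0.4006, 0.3652, 0.0098]
tool_rot: [0.681, 3.066, 0.0]
ft_force: [-0.1, -1.1, 3.8]
grip_width: 0.591
grip_force: 10.0
now [0.4005 0.3653 0.0098] hd 65.0 F [ 1.  -1.7  3.6] t 4.625
[0.0, -0.0, -0.053, 0.0, 0.0, -0.0],[0.0, -0.0, -0.054, 0.0, 0.0, -0.0],[0.0, -0.001, -0.053, 0.0, 0.0, -0.0], # 3
[-0.022, -0.018, -0.033, 0.0, 0.0, 1.2],[-0.023, -0.018, -0.032, 0.0, 0.0, 1.3],[-0.023, -0.017, -0.033, 0.0, 0.0, 1.2],[-0.024, -0.017, -0.032, 0.0, 0.0, 1.3], # 4
```

```bash
python3 -m handwheel '[[0.04,0,0,-0.02,0,0,0],[0.04,0,0,-0.04,0,0,0],[0.04,0,0,-0.05,0,0,0],[0.04,0,0,-0.05,0,0,0],[0.04,-0.022,-0.018,-0.033,0,0,1.2],[0.04,-0.023,-0.018,-0.033,0,0,1.3],[0.04,-0.023,-0.017,-0.033,0,0,1.2],[0.04,-0.024,-0.017,-0.033,0,0,1.3],[0.04,0,0,0,0,0,0]]' 10
python3 - <<'E'
from plan import *
b,d=grab('side')
print(cv2.imwrite('pics/s2.png',cv2.resize(b[150:300,180:340],None,fx=3.5,fy=3.5)))
hb=cv2.cvtColor(b,cv2.COLOR_BGR2HSV);m=cv2.inRange(hb,(20,130,60),(36,255,255))
n,l,s,c=cv2.connectedComponentsWithStats(m);print(s[1:][s[1:,4]>60],c[1:][s[1:,4]>60])
plan([(.4995,.0040,.30,42.7)])
E
```

```text
time: 5.75
position: [0.4528, 0.2596, 0.3044]
tool_rot: [0.82, 3.028, 0.003]
ft_force: [0.1, -0.4, -1.0]
grip_width: 0.59
grip_force: 10.0
True
[[ 244  183   16   18  227]
 [ 161  231   41   36 1010]] [[251.0969163  192.18942731]
 [180.77821782 248.13960396]]
now [0.4511 0.2608 0.3027] hd 59.9 F [-0.5  0.4 -2. ] t 5.8
[-0.034, -0.04, 0.001, 0.0, 0.0, 3.4],[-0.036, -0.037, 0.0, 0.0, 0.0, 3.4],[-0.039, -0.035, 0.001, 0.0, 0.0, 3.5],[-0.041, -0.033, 0.0, 0.0, 0.0, 3.4],[-0.042, -0.03, 0.001, 0.1, 0.1, 3.5], # 5
```

View pics/s2.png

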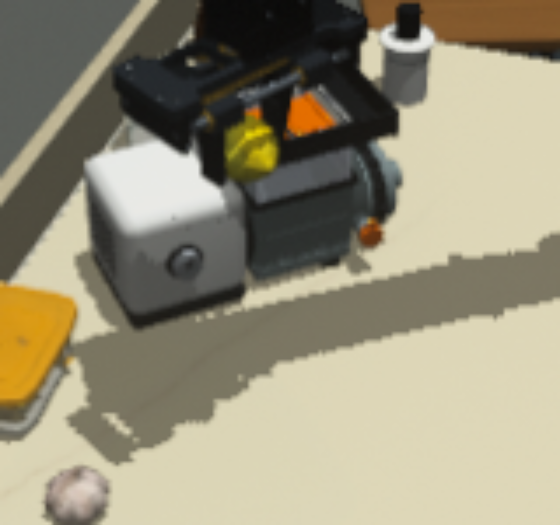

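The side view shows the lemon held between the fingers at about (251,192), with the garlic and pusher undisturbed.

```bash
python3 -c "
from h import *
print('lemon',plane('side',[[251.1,192.2]],.319))"
python3 -m handwheel '[[0.04,-0.034,-0.04,0,0,0,3.4],[0.04,-0.036,-0.037,0,0,0,3.4],[0.04,-0.039,-0.035,0,0,0,3.5],[0.04,-0.041,-0.033,0,0,0,3.4],[0.04,-0.042,-0.03,0,0,0,3.5],[0.04,0,0,0,0,0,0],[0.04,0,0,0,0,0,0]]'
python3 -c "
from plan import *
plan([(.4995,.0040,.185,42.7)])"
```

```text
lemon [[0.4460409  0.25993815 0.319     ]]
time: 6.68
position: [0.4987, 0.0069, 0.3007]
tool_rot: [-1.254, -2.878, -0.001]
ft_force: [0.2, 0.4, -1.6]
grip_width: 0.583
grip_force: 10.0
now [0.4987 0.0069 0.3007] hd 42.9 F [ 0.2  0.4 -1.6] t 6.675
[-0.001, -0.001, 0.058, -0.0, -0.1, 0.1],[-0.002, -0.0, 0.058, -0.0, -0.0, 0.1], # 2
```

```bash
python3 -m handwheel '[[0.04,-0.005,-0.001,0.04,0,0,0],[0.04,0,0,0.04,0,0,0],[0.04,0,0,0.035,0,0,0],[0.04,0,0,0,0,0,0],[0.04,0,0,0,0,0,0]]'
python3 - <<'E'
from plan import *
plan([(.5005,.0025,.172,42.7)])
a,d=grab('top');cv2.imwrite('pics/t3.png',cv2.resize(a[140:250,200:330],None,fx=5,fy=5))
E
```

```text
time: 7.3
position: [0.5028, 0.002, 0.1879]
tool_rot: [1.255, 2.878, 0.001]
ft_force: [-0.2, 0.4, -1.1]
grip_width: 0.586
grip_force: 10.0
now [0.5028 0.002  0.1879] hd 42.9 F [-0.2  0.4 -1.1] t 7.3
[0.002, -0.001, 0.016, 0.1, 0.1, 0.2], # 1
```

View pics/t3.png

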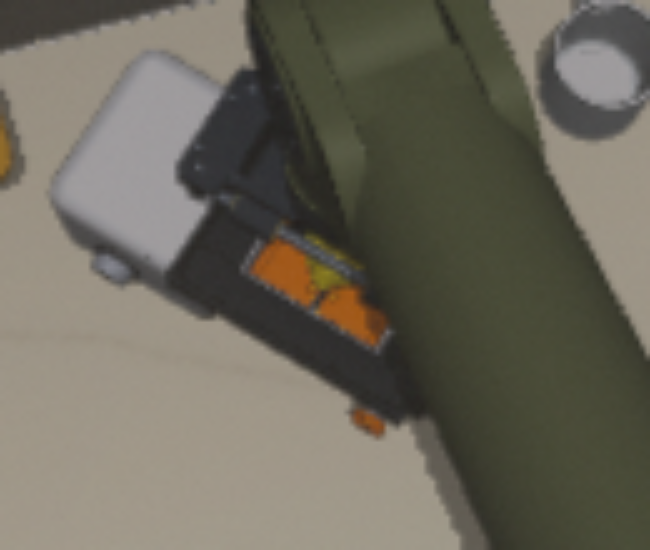

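The lemon tip at crop (325,270) lies over the flap seam inside the chute, so it is centred and aligned.

```bash
python3 -m handwheel '[[0.04,0.001,0.001,0.008,0,0,0],[0.04,0,0,0.004,0,0,0],[0.04,0,0,0,0,0,0]]'
python3 -m handwheel '[[0.04,0,0,0.003,0,0,0],[0.04,0,0,0,0,0,0]]'
```

```text
time: 7.72
position: [0.5019, 0.0018, 0.1743]
tool_rot: [-1.259, -2.878, 0.0]
ft_force: [-0.3, 0.3, -1.3]
grip_width: 0.589
grip_force: 10.0
time: 7.98
position: [0.502, 0.0018, 0.1713]
tool_rot: [-1.259, -2.878, 0.0]
ft_force: [0.4, -0.0, -1.0]
grip_width: 0.587
grip_force: 10.0
```

```bash
python3 -m handwheel '[[0.04,0,0,0.002,0,0,0],[0.04,0,0,0,0,0,0],[0.057,0,0,0,0,0,0],[0.057,0,0,0,0,0,0],[0.057,0,0,0,0,0,0]]'
python3 -m handwheel '[[0.057,0,0,-0.01,0,0,0],[0.057,0,0,-0.015,0,0,0],[0.06,0,0,-0.03,0,0,0],[0.087,0,0,-0.05,0,0,0],[0.087,0,0,-0.05,0,0,0],[0.087,0,0,0,0,0,0]]'
python3 -c "
from plan import *
plan([(.46,-.2,.32,-8),(.453,-.319,.24,-35),(.453,-.319,.103,-35)])"
```

```text
time: 8.6
position: [0.5022, 0.0019, 0.1696]
tool_rot: [1.259, 2.878, -0.0]
ft_force: [-0.3, 0.0, 0.5]
grip_width: 0.656
grip_force: 0.0
time: 9.35
position: [0.5044, 0.0024, 0.3298]
tool_rot: [1.255, 2.871, 0.003]
ft_force: [-0.5, 0.1, -0.8]
grip_width: 0.936
grip_force: 0.0
now [0.5044 0.0024 0.3298] hd 42.8 F [-0.5  0.1 -0.8] t 9.35
[-0.02, -0.028, 0.002, 0.1, 0.0, 8.5],[-0.024, -0.025, 0.002, 0.1, 0.0, 8.5],[-0.027, -0.021, 0.002, 0.1, 0.1, 8.4],[-0.03, -0.017, 0.001, 0.1, 0.1, 8.5],[-0.032, -0.013, 0.002, 0.0, 0.0, 8.4],[-0.034, -0.008, 0.001, 0.1, 0.1, 8.5], # 6
[-0.04, 0.003, 0.027, -0.0, -0.0, 9.0],[-0.038, 0.009, 0.026, -0.0, -0.0, 9.0],[-0.037, 0.016, 0.027, -0.0, -0.0, 9.0], # 3
[0.0, -0.0, 0.046, -0.0, -0.0, -0.0],[0.0, -0.0, 0.045, -0.0, -0.0, -0.0],[0.0, -0.0, 0.046, -0.0, -0.0, -0.0], # 3
```

```bash
python3 -m handwheel '[[0.087,-0.02,-0.028,0.002,0,0,8.5],[0.087,-0.024,-0.025,0.002,0,0,8.5],[0.087,-0.027,-0.021,0.002,0,0,8.5],[0.087,-0.03,-0.017,0.002,0,0,8.5],[0.087,-0.032,-0.013,0.002,0,0,8.5],[0.087,-0.034,-0.008,0.001,0,0,8.5],[0.087,-0.04,0.003,0.027,0,0,9],[0.087,-0.038,0.009,0.026,0,0,9],[0.087,-0.037,0.016,0.027,0,0,9],[0.087,0,0,0,0,0,0],[0.087,0,0,0,0,0,0]]'
python3 - <<'E'
from plan import *
a,d=grab('top');cv2.imwrite('pics/t4.png',cv2.resize(a[120:250,200:400],None,fx=4,fy=4))
h=cv2.cvtColor(a,cv2.COLOR_BGR2HSV);m=cv2.inRange(h,(20,110,60),(36,255,255));m[:165]=0;m[220:]=0;m[:,:240]=0;m[:,300:]=0
ys,xs=np.nonzero(m);w=plane('top',np.c_[xs,ys],.186)[:,:2];ev,V=np.linalg.eigh(np.cov(w.T));print('lemon',len(xs),w.mean(0),4*ev**.5,np.degrees(np.arctan2(V[1,1],V[0,1])))
P=pts('top',np.c_[xs,ys],d);print(P[:,2].max(),np.median(P[:,2]))
plan([(.4525,-.320,.24,-35),(.4525,-.320,.084,-35)])
E
```

```text
time: 10.72
position: [0.4505, -0.3189, 0.2337]
tool_rot: [-2.788, -1.446, -0.001]
ft_force: [0.5, 0.0, 0.0]
grip_width: 1.002
grip_force: 0.0
lemon 260 [0.5009175  0.00090149] [0.04935669 0.06574037] 134.25117067366668
0.21254774534830734 0.20173090831290064
now [ 0.451  -0.3185  0.2343] hd -35.1 F [-0.6  0.5  0.9] t 10.775
[-0.0, 0.002, -0.006, 0.0, -0.0, -0.1], # 1
[-0.0, -0.0, 0.052, 0.0, -0.0, -0.0],[-0.0, -0.0, 0.052, 0.0, -0.0, -0.0],[-0.0, -0.0, 0.052, 0.0, -0.0, -0.0], # 3
```

View pics/t4.png

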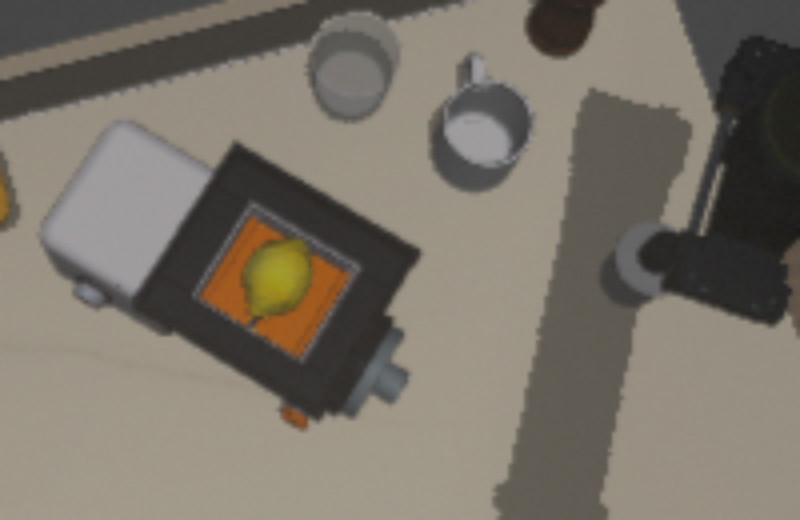

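The lemon lies on the shut gate at crop (278,275), long axis along the seam; the pusher at (645,258) stands under the gripper.

```bash
python3 -m handwheel '[[0.087,0,0.002,0.05,0,0,0],[0.087,0,0,0.05,0,0,0],[0.087,0,0,0.035,0,0,0],[0.087,0,0,0.015,0,0,0],[0.087,0,0,0,0,0,0]]'
python3 -m handwheel '[[0.02,0,0,0,0,0,0],[0.02,0,0,0,0,0,0],[0.02,0,0,0,0,0,0],[0.02,0,0,0,0,0,0],[0.02,0,0,0,0,0,0],[0.02,0,0,0,0,0,0],[0.02,0,0,0,0,0,0]]' 40
```

```text
time: 11.4
position: [0.4522, -0.3202, 0.0839]
tool_rot: [-2.789, -1.447, -0.0]
ft_force: [1.2, -0.0, 0.5]
grip_width: 1.0
grip_force: 0.0
time: 12.28
position: [0.4518, -0.3209, 0.0834]
tool_rot: [-2.79, -1.444, 0.0]
ft_force: [0.0, 0.2, -0.7]
grip_width: 0.338
grip_force: 40.0
```

```bash
python3 -m handwheel '[[0.02,0,0,-0.02,0,0,0],[0.02,0,0,-0.045,0,0,0],[0.02,0,0,-0.06,0,0,0],[0.02,0,0,-0.06,0,0,0],[0.02,0,0,-0.055,0,0,0],[0.02,0,0,0,0,0,0],[0.02,0,0,0,0,0,0]]'
python3 -c "
from plan import *
plan([(.5,.003,.326,0)],.05)"
```

```text
time: 13.15
position: [0.4514, -0.3207, 0.3225]
tool_rot: [-2.789, -1.444, 0.001]
ft_force: [-0.2, 1.0, -2.4]
grip_width: 0.332
grip_force: 40.0
now [ 0.4514 -0.3207  0.3225] hd -35.3 F [-0.2  1.  -2.4] t 13.15
[0.042, -0.021, -0.0, -0.0, -0.0, -5.0],[0.043, -0.017, -0.001, -0.0, -0.0, -5.0],[0.045, -0.014, -0.0, -0.0, -0.0, -5.1],[0.046, -0.009, -0.001, -0.0, -0.0, -5.0],[0.046, -0.005, -0.0, -0.0, -0.0, -5.1],[0.047, -0.001, -0.001, -0.0, -0.0, -5.0],[0.047, 0.002, -0.0, -0.1, -0.0, -5.1], # 7
```

```bash
python3 -m handwheel '[[0.02,0.042,-0.021,0,0,0,-5],[0.02,0.043,-0.017,-0.001,0,0,-5],[0.02,0.045,-0.014,0,0,0,-5.1],[0.02,0.046,-0.009,-0.001,0,0,-5],[0.02,0.046,-0.005,0,0,0,-5.1],[0.02,0.047,-0.001,-0.001,0,0,-5],[0.02,0.047,0.002,0,0,0,-5.1],[0.02,0,0,0,0,0,0],[0.02,0,0,0,0,0,0],[0.02,0,0,0,0,0,0]]'
python3 - <<'E'
from plan import *
plan([(.5,.003,.30,0)])
b,d=grab('side');cv2.imwrite('pics/s4.png',cv2.resize(b[90:250,180:340],None,fx=3.6,fy=3.6))
E
```

```text
time: 14.4
position: [0.5, 0.002, 0.326]
tool_rot: [-2.222, -2.22, 0.002]
ft_force: [0.0, -0.6, -1.0]
grip_width: 0.338
grip_force: 40.1
now [0.5   0.002 0.326] hd -0.0 F [ 0.  -0.6 -1. ] t 14.4
[0.001, 0.0, 0.026, -0.1, 0.0, -0.0], # 1
```

View pics/s4.png

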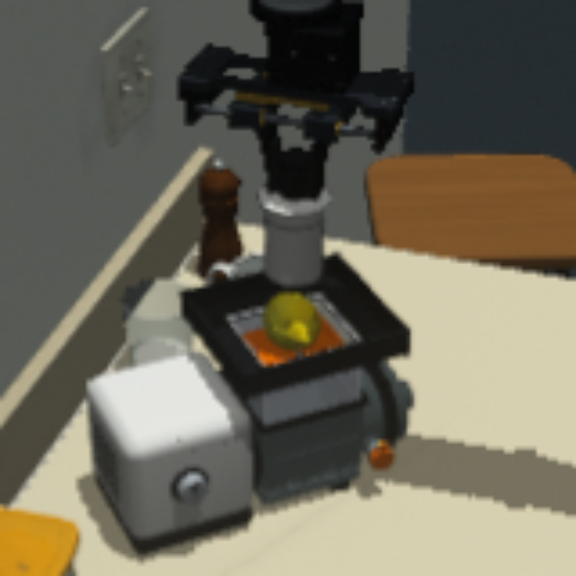

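The pusher hangs upright at crop (293,245), right over the lemon at (292,320) in the chute.

```bash
python3 -m handwheel '[[0.02,0.001,0,0.02,0,0,0],[0.02,0,0,0.007,0,0,0],[0.02,0,0,0.004,0,0,0],[0.02,0,0,0.004,0,0,0],[0.02,0,0,0.004,0,0,0]]'
python3 -m handwheel '[[0.02,0,0,0.005,0,0,0],[0.02,0,0,0.005,0,0,0],[0.02,0,0,0.005,0,0,0]]'
python3 -m handwheel '[[0.02,0,0,0.005,0,0,0],[0.02,0,0,0.005,0,0,0],[0.02,0,0,0.005,0,0,0]]'
python3 -m handwheel '[[0.02,0,0,0.005,0,0,0],[0.02,0,0,0.005,0,0,0],[0.02,0,0,0.005,0,0,0]]'
python3 -m handwheel '[[0.02,0,0,0.005,0,0,0],[0.02,0,0,0.005,0,0,0],[0.02,0,0,0.005,0,0,0]]'
```

```text
time: 15.08
position: [0.5012, 0.0039, 0.2886]
tool_rot: [2.219, 2.221, 0.002]
ft_force: [-0.2, -0.2, 3.6]
grip_width: 0.338
grip_force: 40.1
time: 15.45
position: [0.5003, 0.0037, 0.2723]
tool_rot: [2.22, 2.222, -0.001]
ft_force: [-0.2, -0.8, 4.6]
grip_width: 0.333
grip_force: 40.1
time: 15.82
position: [0.5004, 0.0041, 0.257]
tool_rot: [-2.22, -2.222, -0.0]
ft_force: [-0.2, -0.8, 2.3]
grip_width: 0.335
grip_force: 40.1
time: 16.2
position: [0.5003, 0.004, 0.2421]
tool_rot: [-2.22, -2.222, 0.0]
ft_force: [0.3, 0.3, 1.1]
grip_width: 0.333
grip_force: 40.1
time: 16.58
position: [0.5005, 0.0038, 0.2272]
tool_rot: [2.22, 2.222, 0.0]
ft_force: [-0.4, -1.5, 0.1]
grip_width: 0.333
grip_force: 40.0
```

```bash
for i in 1; do python3 -m handwheel '[[0.02,0,0,0.003,0,0,0],[0.02,0,0,0.003,0,0,0],[0.02,0,0,0.003,0,0,0],[0.02,0,0,0.003,0,0,0]]' | grep -E 'pos|ft'; done
python3 -m handwheel '[[0.02,0,0,0.002,0,0,0],[0.02,0,0,0.001,0,0,0],[0.02,0,0,0,0,0,0]]' | grep -E 'pos|ft'
python3 -m handwheel '[[0.02,0,0,0.001,0,0,0],[0.02,0,0,0.001,0,0,0]]' | grep -E 'pos|ft'
```

```text
position: [0.5008, 0.0041, 0.2163]
ft_force: [-0.4, -0.5, 5.3]
position: [0.5005, 0.0039, 0.2125]
ft_force: [0.6, 0.5, 2.2]
position: [0.5004, 0.004, 0.2105]
ft_force: [0.3, -0.7, 3.5]
```

```bash
for i in a; do python3 -m handwheel '[[0.02,0,0,0.001,0,0,0],[0.02,0,0,0.001,0,0,0]]' | grep -E 'pos|ft'; done
python3 -m handwheel '[[0.02,0,0,0.001,0,0,0],[0.02,0,0,0,0,0,0]]' | grep -E 'pos|ft'
python3 -m handwheel '[[0.02,0,0,0,0,0,0]]' | grep -E 'pos|ft'
```

```text
position: [0.5003, 0.004, 0.2084]
ft_force: [-0.5, -1.3, 3.7]
position: [0.5002, 0.004, 0.2071]
ft_force: [1.1, -0.3, 1.7]
position: [0.5002, 0.004, 0.2072]
ft_force: [0.9, -0.7, 0.8]
```

```bash
python3 -m handwheel '[[0.02,0,0,0.001,0,0,0],[0.02,0,0,0.001,0,0,0]]' | grep -E 'pos|ft'
python3 -m handwheel '[[0.02,0,0,0.001,0,0,0],[0.02,0,0,0.001,0,0,0]]' | grep -E 'pos|ft'
python3 -m handwheel '[[0.02,0,0,0.001,0,0,0],[0.02,0,0,0.001,0,0,0]]' | grep -E 'pos|ft'
```

```text
position: [0.5004, 0.0041, 0.2056]
ft_force: [-0.5, -0.6, 3.8]
position: [0.5004, 0.0041, 0.2034]
ft_force: [0.7, -1.0, 2.4]
position: [0.5001, 0.004, 0.2012]
ft_force: [0.3, -0.4, 0.9]
```

```bash
python3 -m handwheel '[[0.02,0,0,0.001,0,0,0],[0.02,0,0,0,0,0,0]]' | grep -E 'pos|ft'
python3 -m handwheel '[[0.02,0,0,0,0,0,0]]' | grep -E 'pos|ft'
```

```text
position: [0.5001, 0.004, 0.2001]
ft_force: [0.4, -0.5, -1.3]
position: [0.5001, 0.004, 0.2002]
ft_force: [-0.7, -0.7, -2.3]
```

```bash
python3 -m handwheel '[[0.02,0,0,0.001,0,0,0],[0.02,0,0,0.001,0,0,0]]' | grep -E 'pos|ft'
python3 -m handwheel '[[0.02,0,0,0.001,0,0,0],[0.02,0,0,0.001,0,0,0]]' | grep -E 'pos|ft'
```

```text
position: [0.5004, 0.004, 0.1986]
ft_force: [-0.3, -0.2, 0.8]
position: [0.5005, 0.004, 0.1965]
ft_force: [0.5, 0.2, 0.9]
```

```bash
python3 -m handwheel '[[0.02,0,0,0.001,0,0,0],[0.02,0,0,0.001,0,0,0]]' | grep -E 'pos|ft'
python3 -m handwheel '[[0.02,0,0,0.001,0,0,0],[0.02,0,0,0.001,0,0,0]]' | grep -E 'pos|ft'
```

```text
position: [0.5004, 0.004, 0.1945]
ft_force: [-0.1, -0.5, 1.1]
position: [0.5008, 0.0041, 0.1931]
ft_force: [-0.5, -0.3, 7.2]
```

```bash
python3 -m handwheel '[[0.02,0,0,0,0,0,0]]' | grep -E 'pos|ft'
python3 -m handwheel '[[0.02,0,0,0.0005,0,0,0]]' | grep -E 'pos|ft'
python3 -m handwheel '[[0.02,0,0,0,0,0,0]]' | grep -E 'pos|ft'
```

```text
position: [0.5009, 0.0041, 0.1932]
ft_force: [0.1, -0.4, 5.0]
position: [0.501, 0.0041, 0.193]
ft_force: [-0.2, 0.3, 9.1]
position: [0.501, 0.0042, 0.193]
ft_force: [-0.1, 0.5, 6.5]
```

```bash
for i in x; do python3 -m handwheel '[[0.02,0,0,0.0005,0,0,0]]' | grep -E 'pos|ft'
python3 -m handwheel '[[0.02,0,0,0,0,0,0]]' | grep -E 'pos|ft'
python3 -m handwheel '[[0.02,0,0,0.0005,0,0,0]]' | grep -E 'pos|ft'
python3 -m handwheel '[[0.02,0,0,0,0,0,0]]' | grep -E 'pos|ft'; done
```

```text
position: [0.5012, 0.0042, 0.1928]
ft_force: [-0.8, 0.7, 10.0]
position: [0.5013, 0.0042, 0.1928]
ft_force: [-0.7, -0.4, 8.1]
position: [0.5015, 0.0042, 0.1926]
ft_force: [-0.3, -0.3, 11.1]
position: [0.5015, 0.0042, 0.1927]
ft_force: [-0.2, 0.3, 9.9]
```

```bash
python3 -m handwheel '[[0.02,0,0,0.0005,0,0,0]]' | grep -E 'pos|ft'
for i in 1 2 3 4; do python3 -m handwheel '[[0.02,0,0,0,0,0,0]]' | grep -E 'pos|ft'; done
```

```text
position: [0.5017, 0.0042, 0.1925]
ft_force: [-0.0, -0.3, 12.9]
position: [0.5018, 0.0042, 0.1925]
ft_force: [-0.6, 0.0, 11.8]
position: [0.5018, 0.0042, 0.1925]
ft_force: [-0.9, -0.5, 11.1]
position: [0.5018, 0.0042, 0.1924]
ft_force: [-0.0, 0.0, 10.4]
position: [0.5018, 0.0042, 0.1924]
ft_force: [-0.9, -0.7, 11.1]
```

```bash
python3 -m handwheel '[[0.02,0,0,0.0004,0,0,0]]' | grep -E 'pos|ft'
for i in 1 2 3 4 5 6; do python3 -m handwheel '[[0.02,0,0,0,0,0,0]]' | grep -E 'pos|ft'; done
```

```text
position: [0.5019, 0.0041, 0.1923]
ft_force: [0.1, -0.1, 12.5]
position: [0.5019, 0.004, 0.1922]
ft_force: [-0.9, 0.3, 11.1]
position: [0.5019, 0.004, 0.1922]
ft_force: [-1.1, -0.2, 11.4]
position: [0.5019, 0.004, 0.1922]
ft_force: [-0.5, -0.7, 11.4]
position: [0.5019, 0.004, 0.1922]
ft_force: [-0.4, 0.3, 10.7]
position: [0.5019, 0.004, 0.1922]
ft_force: [-0.2, -0.4, 11.7]
position: [0.5019, 0.004, 0.1922]
ft_force: [-0.5, 0.3, 11.6]
```

```bash
python3 -m handwheel '[[0.02,0,0,0.0004,0,0,0]]' | grep -E 'pos|ft'
for i in 1 2 3 4 5 6 7 8 9 10; do python3 -m handwheel '[[0.02,0,0,0,0,0,0]]' | grep -E 'pos|ft'|tr '\n' ' ';echo; done
```

```text
position: [0.502, 0.004, 0.1921]
ft_force: [-1.0, -0.2, 14.1]
position: [0.502, 0.0039, 0.1921] ft_force: [-0.4, 0.1, 13.4] 
position: [0.502, 0.0039, 0.1921] ft_force: [-1.0, -0.6, 12.6] 
position: [0.502, 0.004, 0.192] ft_force: [-0.6, 0.5, 12.5] 
position: [0.502, 0.0039, 0.1921] ft_force: [-0.9, 0.0, 12.5] 
position: [0.502, 0.0039, 0.1921] ft_force: [-1.1, 0.5, 11.9] 
position: [0.502, 0.0039, 0.192] ft_force: [-0.6, -0.9, 12.2] 
position: [0.502, 0.0039, 0.1921] ft_force: [-0.6, -0.4, 12.8] 
position: [0.502, 0.0039, 0.1921] ft_force: [-1.3, -0.4, 12.5] 
position: [0.502, 0.0039, 0.1921] ft_force: [-0.8, -0.4, 12.7] 
position: [0.502, 0.0039, 0.1921] ft_force: [-0.4, -1.0, 13.2]
```

The press held steady at about 12.5 N for over a second with no further give. Next I draw the pusher out.

```bash
python3 -m handwheel '[[0.02,0,0,-0.004,0,0,0],[0.02,0,0,-0.01,0,0,0],[0.02,0,0,-0.015,0,0,0],[0.02,0,0,-0.015,0,0,0],[0.02,0,0,-0.015,0,0,0],[0.02,0,0,-0.02,0,0,0],[0.02,0,0,-0.03,0,0,0],[0.02,0,0,-0.03,0,0,0],[0.02,0,0,0,0,0,0],[0.02,0,0,0,0,0,0]]'
python3 - <<'E'
from plan import *
plan([(.452,-.320,.328,-35),(.452,-.320,.10,-35)],.05)
E
```

```text
time: 25.45
position: [0.5, 0.004, 0.3281]
tool_rot: [-2.22, -2.222, 0.001]
ft_force: [-1.1, -0.4, -1.7]
grip_width: 0.33
grip_force: 40.1
now [0.5    0.004  0.3281] hd 0.1 F [-1.1 -0.4 -1.7] t 25.45
[-0.046, -0.007, 0.0, -0.0, 0.0, 5.0],[-0.047, -0.003, 0.0, -0.0, 0.0, 5.0],[-0.047, 0.001, 0.0, -0.0, 0.0, 5.0],[-0.046, 0.005, 0.0, -0.0, 0.0, 5.0],[-0.046, 0.01, 0.0, -0.0, 0.0, 5.0],[-0.045, 0.013, 0.0, -0.0, 0.0, 5.0],[-0.043, 0.018, 0.0, -0.0, 0.0, 5.1], # 7
[-0.0, -0.0, 0.046, -0.0, 0.0, -0.0],[-0.0, -0.0, 0.046, -0.0, 0.0, -0.0],[-0.0, -0.0, 0.045, -0.0, 0.0, -0.0],[-0.0, -0.0, 0.046, -0.0, 0.0, -0.0],[-0.0, -0.0, 0.045, -0.0, 0.0, -0.0], # 5
```

```bash
python3 -m handwheel '[[0.02,-0.046,-0.007,0,0,0,5],[0.02,-0.047,-0.003,0,0,0,5],[0.02,-0.047,0.001,0,0,0,5],[0.02,-0.046,0.005,0,0,0,5],[0.02,-0.046,0.01,0,0,0,5],[0.02,-0.045,0.013,0,0,0,5],[0.02,-0.043,0.018,0,0,0,5.1],[0.02,0,0,0,0,0,0],[0.02,0,0,0,0,0,0]]'
python3 - <<'E'
from plan import *
a,d=grab('top');cv2.imwrite('pics/t5.png',cv2.resize(a[120:250,200:400],None,fx=4,fy=4))
P=[]
h=cv2.cvtColor(a,cv2.COLOR_BGR2HSV);m=cv2.inRange(h,(3,150,80),(19,255,255));m[:165]=0;m[220:]=0;m[:,:240]=0;m[:,300:]=0
ys,xs=np.nonzero(m);P=pts('top',np.c_[xs,ys],d);print(len(xs),np.percentile(P[:,2],[5,50,95]))
plan([(.452,-.320,.10,-35)])
E
```

```text
time: 26.58
position: [0.4528, -0.3197, 0.3279]
tool_rot: [-2.786, -1.448, -0.0]
ft_force: [-0.5, -0.6, -1.3]
grip_width: 0.338
grip_force: 40.1
648 [0.15441335 0.15816712 0.16221007]
now [ 0.4532 -0.319   0.3282] hd -35.0 F [ 1.   0.5 -0.3] t 26.625
[-0.0, -0.0, 0.057, -0.0, -0.0, 0.0],[-0.001, -0.0, 0.057, -0.0, -0.0, 0.0],[-0.0, -0.0, 0.057, -0.0, -0.0, 0.0],[-0.001, -0.0, 0.057, -0.1, -0.0, 0.0], # 4
```

View pics/t5.png

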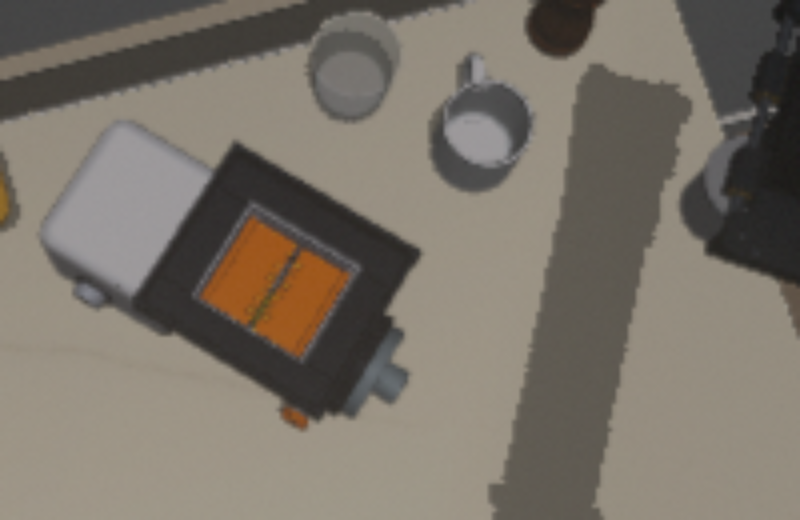

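The gate is shut and level (flap depth 158 mm, seam at crop (278,280) with a glint of yellow beneath), mug unmoved.

```bash
python3 -m handwheel '[[0.02,-0.001,0,0.05,0,0,0],[0.02,0,0,0.06,0,0,0],[0.02,0,0,0.06,0,0,0],[0.02,0,0,0.045,0,0,0],[0.02,0,0,0.02,0,0,0],[0.02,0,0,0.005,0,0,0],[0.02,0,0,0,0,0,0]]'
python3 -m handwheel '[[0.02,0,0,0.002,0,0,0],[0.02,0,0,0.001,0,0,0],[0.02,0,0,0,0,0,0]]'
```

```text
time: 27.5
position: [0.453, -0.3203, 0.0895]
tool_rot: [2.786, 1.451, 0.001]
ft_force: [0.4, -0.8, -0.9]
grip_width: 0.337
grip_force: 40.1
time: 27.88
position: [0.4524, -0.3209, 0.0862]
tool_rot: [2.787, 1.449, 0.0]
ft_force: [0.5, 0.0, -1.3]
grip_width: 0.339
grip_force: 40.1
```

```bash
python3 -m handwheel '[[0.02,0,0,0.001,0,0,0],[0.02,0,0,0.001,0,0,0],[0.02,0,0,0,0,0,0]]'
python3 -m handwheel '[[0.02,0,0,0.0007,0,0,0],[0.02,0,0,0,0,0,0]]'
```

```text
time: 28.25
position: [0.4522, -0.3208, 0.0836]
tool_rot: [-2.787, -1.449, 0.0]
ft_force: [-0.6, 0.4, -1.4]
grip_width: 0.339
grip_force: 40.1
time: 28.5
position: [0.4524, -0.3209, 0.0833]
tool_rot: [2.787, 1.449, -0.0]
ft_force: [-0.3, 0.3, 0.7]
grip_width: 0.336
grip_force: 40.1
```

Touchdown; release and retreat.

```bash
python3 -m handwheel '[[0.04,0,0,0,0,0,0],[0.06,0,0,0,0,0,0],[0.087,0,0,0,0,0,0],[0.087,0,0,0,0,0,0],[0.087,0,0,0,0,0,0],[0.087,0,0,-0.03,0,0,0],[0.087,0,0,-0.05,0,0,0],[0.087,0,0,-0.06,0,0,0],[0.087,0,0,-0.06,0,0,0],[0.087,0,0,0,0,0,0],[0.087,0,0,0,0,0,0]]'
python3 - <<'E'
from plan import *
plan([])
b,d=grab('side');cv2.imwrite('pics/s6.png',cv2.resize(b[100:320,180:340],None,fx=2.7,fy=2.7))
E
```

```text
time: 29.88
position: [0.452, -0.3207, 0.2826]
tool_rot: [-2.787, -1.449, 0.001]
ft_force: [-0.1, -0.4, -0.1]
grip_width: 0.997
grip_force: 0.0
now [ 0.452  -0.3207  0.2826] hd -35.1 F [-0.1 -0.4 -0.1] t 29.875
```

View pics/s6.png

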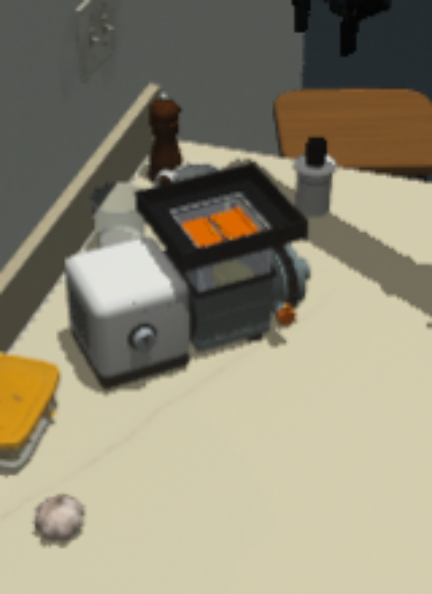

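The pusher stands upright at crop (315,180), the gate is shut, and the lemon shows through the clear chute at (232,270). The garlic has not moved.

```bash
python3 -c "
from bench import ctrl
print(ctrl.close_job())"
```

```text
the job is handed in; nothing more can be done
None
```

I handed the job in at about 30 s. The lemon is bedded under a steady press of about 12.5 N (highest reading 14.1 N), the gate is shut over it, the pusher stands upright clear of the juicer, and the garlic and mug stand where they were; no verdict came back.

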